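# Weigh a jar on the two-pan balance

### The arm

A 6-joint arm with a two-finger parallel gripper is mounted at the origin on a cart in front of the work surface, level with it; the furniture and walls round the work are solid. World frame = base frame: x ahead of the robot, y to its left, z up, the work surface at z = 0. Lengths are in m, angles in rad, forces in N, time in s.
With the tool pointing down it reaches from about 0.15 to 0.775 m from the base axis. Payload 6.1 kg.
Tool frame: the origin (TCP) lies at the very end of the fingers, on their centre line; the grasp point (between the pads) lies 19 mm behind it; z points along the fingers, y is the line along which they close (so a half turn about z gives the same grasp; the last joint's range is limited). The gripper opens to 85 mm and grips with 20 to 120 N. Pads are 22 mm wide; open, the fingers measure 114 mm over their backs; the gripper's body (76 mm by 85 mm) begins 54 mm behind the grasp point. The pads swing forward as they close: fully open they stand 13 mm farther back than shut.
Start: joints at [1.168, 0.126, -0.04, 1.405, 0, 1.571], TCP at [0.206, 0.483, 0.206] pointing down, gripper open.
Joint ranges: [-2.72, 2.72], [-0.95, 1.95], [-1.27, 1.35], [-1.78, 2.02], [-1.46, 1.47], [-3.14, 3.14]. Speed limits (rad/s): [2.39, 2.39, 3.01, 3.14, 3.14, 3.14].

### API

Orientations are given as a 3x3 rotation matrix whose columns are the frame's x, y, z axes.
In Python, from rig import arm gives the robot as it stands. The module is installed in compiled form; this text tells all that it offers.
- The arm moves only by the shell command python3 -m handwheel 'ROWS' [FORCE]. ROWS is JSON, a list of rows, each an object with "dr": the turn, a rotation vector about the tool's x, y, z in rad, a list of three; "delta_pos": the shift along the tool's x, y, z in m, a list of three; "jaw": the gripper command: -1 is fully open, 1 is shut, values between are in proportion. In form: [{"dr": [wx, wy, wz], "delta_pos": [dx, dy, dz], "jaw": jaw}, ...]. A call has 1 to 10 rows; each row shifts and turns the commanded pose from where the row before left it, along the tool's axes as they then stand; what a row does not reach is not made up. A row lasts 1/12 s, in which the tool goes at most 41.7 mm and 7.16 degrees, less where a joint would pass 70% of its speed; a pose out of reach is approached as far as the arm can. A call is refused whole if a number of a shift passes 0.0417 or a number of a turn 0.125, either way. A call with a gripper value outside its range is refused whole. The fingers move at their own pace and stop on an object; FORCE is the grip in N (left out, the last holds). Time passes only in rows, so rows that do not move let the fingers close. It gives the time, the measured TCP pose, the force, the opening and the grip force at its end, in the units of the state.
- arm.sense(): the state, without advancing time (a new reading comes with each control period).
- arm.get_image(name): name is "scene" or "top" or "wrist"; returns a dict with "pixels" (384x512x3 uint8, red, green, blue), "depth" (384x512 float32, m along the optical axis (not along the pixel's ray), 0 where there is no reading), "fx", "fy", "cx", "cy" (pixels), "R" (3x3) and "t" (3): a world point X has camera coordinates R X + t; the wrist camera has in their place "mount" (4x4, takes a point from camera to tool coordinates, whose origin is the TCP and whose axes are the flange's). Camera axes: x right, y down, z forward; pixel columns grow to the right and rows downward; lengths in m; the calibration is good to about 2 mm. A picture is of the moment at which its call begins: read the wrist's pose just before it.
- arm.finish_job(): hands the job in; it is judged then, once.
The state is a dict: "clock": time; "joints": joint angles; "joint_vel": joint speeds; "effort": joint torques, N m; "tcp_pos": TCP position; "tool_rot": TCP orientation; "wrist_force": force on the tool from outside, world axes, zero at the start; "moment": the same for the moment, N m; "gripper_width": opening from 0.0 (shut) to 1.0 (fully open); "grasp_force": force on a finger pad.
Only numpy, scipy, OpenCV 4.12 (cv2) and the standard library are available. Lean on these libraries where they do the work, as an engineer would, in place of code of your own. Each camera call takes 0.05 s, during which the arm holds its last target. There are 200 camera calls.

### The job

Weigh the closed jar, whose contents are unknown: set it upright on the left pan of the balance and load the right pan with whichever of the brass weights bring the beam level, so that the pointer comes to rest in front of the white strip on the dial. Nothing but the jar may end on the left pan, weights that are not needed belong on the table, and the ink pot and the sanding block are to be left where they are. Set things down gently and do not tip the jar over.

Things in the scene. Friction and masses are not known exactly. Their poses are not given: they have to be found in the camera images.
- jar: closed round jar, 56 mm across its body and 75 mm tall with a screw cap that does not come off and a paper label; stands on the table in front of the balance, to the left. Origin at the centre of its underside, z up. Its mass is unknown, anywhere from 140 to 720 g, and cannot be seen
- weight_large: 400 g weight, 36 mm across its body (from 0 to 36 mm height), knob 22 mm across (45 to 51 mm height), 54 mm tall; brass, a round body with a neck and a round grip knob on top; origin at the centre of its underside, z up through the knob
- weight_medium: 200 g weight, 28 mm across its body (0 to 28 mm height), knob 17 mm across (36 to 40 mm height), 43 mm tall; brass, a round body with a neck and a round grip knob on top; origin at the centre of its underside, z up through the knob
- weight_small: 100 g weight, 23 mm across its body (0 to 23 mm height), knob 14 mm across (28 to 32 mm height), 34 mm tall; brass, a round body with a neck and a round grip knob on top; origin at the centre of its underside, z up through the knob. The three weights and the ink pot stand in a row on the table in front of the balance, to the right, about 85 mm apart, in any order
- balance: grey two-pan counter balance, fixed to the table, 110 mm deep (x) and 200 mm wide (y) at its base; origin at the centre of its underside; its x axis points away from the robot, y to the left along the beam. The beam pivots 108 mm above the table and carries a pan 130 mm to either side; the pans stay horizontal and the place of a load on a pan does not matter
- left_pan (a point): centre of the left pan's upper face; the pan is a shallow steel tray, 126 mm (x) by 134 mm (y) outside, with a rim 3 mm wide that stands 4 mm above the face. 138 mm above the table when level; it sinks or rises up to 26 mm
- right_pan (a point): centre of the right pan's upper face; the same tray as the left one
- beam (a joint): tilt of the beam, rad: 0 level, positive with the left pan down; stops at -0.2 and 0.2. A weak spring centres it: about 0.24 rad per 100 g of difference, so a difference of more than 84 g rests on a stop. It is damped and takes about 2 s to come to rest. The pointer is in front of the white strip between -0.145 and 0.145 (a difference under 60 g); some choice of the weights always comes within 50 g
- pointer_tip (a point): lower tip of the thin dark pointer, which hangs 74 mm down from the beam's pivot in front of the dial on the balance's front; it swings along y in front of a white strip 22 mm wide
- ink_pot: small white open pot with a black rim, 36 mm across, 34 mm tall, in the row of weights; a bystander. Origin at the centre of its underside
- sanding_block: brown cork block, 56 x 86 x 27 mm, on the table between jar and weights; a bystander. Origin at the centre of its underside
There are look-alikes about, which are no part of the job. What is shaped like the weight_large but green is not meant. Several things look just like the jar: the one meant starts farthest from the robot's base.

How it is judged:
At the end, for the whole second after the job is handed in: Jar upright on the left pan (centre within 50 mm in x, 55 mm in y of the pan's) and no weight there; each weight is in the right pan or down on the table; the beam is within 0.145 rad of level, so that the pointer is before the white strip; all at rest (x of jar in the frame of left_pan between -0.05 and 0.05 m and y of jar in the frame of left_pan between -0.055 and 0.055 m and z of jar in the frame of left_pan between -0.008 and 0.015 m and angle between jar's own z axis and vertical below 0.15 rad and ((x of weight_large in the frame of right_pan between -0.06 and 0.06 m and y of weight_large in the frame of right_pan between -0.065 and 0.065 m and z of weight_large in the frame of right_pan between -0.008 and 0.07 m) or height (world z) of weight_large between -0.01 and 0.03 m) and linear speed of each of weight_large, weight_medium, weight_small, jar below 0.02 m/s and ((x of weight_medium in the frame of right_pan between -0.06 and 0.06 m and y of weight_medium in the frame of right_pan between -0.065 and 0.065 m and z of weight_medium in the frame of right_pan between -0.008 and 0.07 m) or height (world z) of weight_medium between -0.01 and 0.03 m) and ((x of weight_small in the frame of right_pan between -0.06 and 0.06 m and y of weight_small in the frame of right_pan between -0.065 and 0.065 m and z of weight_small in the frame of right_pan between -0.008 and 0.07 m) or height (world z) of weight_small between -0.01 and 0.03 m) and value of joint beam between -0.145 and 0.145 rad and velocity of joint beam between -0.05 and 0.05 rad/s); the robot touches nothing.
It fails at once if the jar is tipped over (angle between jar's own z axis and vertical above 0.8 rad).
It fails at once if the jar or a weight hits the balance or is pressed on it with more than 40 N (contact force between any of weight_large, weight_medium, weight_small, jar and balance above 40 N).
It fails at once if the ink pot is moved by more than 30 mm (distance of ink_pot from where it was at the start of the episode above 0.03 m).
It fails at once if the sanding block is moved by more than 30 mm (distance of sanding_block from where it was at the start of the episode above 0.03 m).
It also fails if it takes over 72 s, if anything falls off the work surface, if the arm or the gripper's body presses on something with over 40 N, if the wrist force passes 120 N, or if a joint passes its speed limit or range.

## Working session

There is one attempt and no reset: what is moved stays moved. The work goes in short steps, Python scripts to look and compute and a shell command to move; the robot and the scene stay as the last step left them, time stands still between calls to the robot, and variables do not carry over. Pictures are saved under pics/ and viewed, at most 10 in all, crops included, and the job is handed in when it is done.

```bash
mkdir -p pics
cat > h.py <<'E'
import numpy as np, cv2
from rig import arm
def cloud(im):
    d=im["depth"]; v,u=np.indices(d.shape)
    P=np.stack([(u-im["cx"])*d/im["fx"],(v-im["cy"])*d/im["fy"],d],-1)
    W=(P-np.array(im["t"]))@np.array(im["R"])
    W[d==0]=np.nan
    return W
E
python3 - <<'E'
from h import *
s=arm.sense(); print(s)
for n in("scene","top"):
    im=arm.get_image(n); cv2.imwrite(f"pics/{n}0.png",im["pixels"][:,:,::-1]); np.savez(f"{n}0.npz",W=cloud(im),px=im["pixels"])
    print(n,np.round(-np.array(im["R"]).T@im["t"],3))
E
```

```text
{'clock': 0.0, 'joints': array([ 1.16804570e+00,  1.26384665e-01, -4.05884174e-02,  1.40537484e+00,
       -1.64699296e-05,  1.57078553e+00]), 'joint_vel': array([-8.38612550e-05,  9.18226359e-05,  6.84443992e-06, -1.46538724e-03,
        8.33935421e-04,  1.27900496e-03]), 'effort': array([-1.24841987e-03, -4.35914183e+01,  3.52925169e+01,  1.72016770e-02,
       -1.68863589e-04, -1.32340807e-05]), 'tcp_pos': array([0.20561116, 0.48259728, 0.204935  ]), 'tool_rot': array([[-9.19990608e-01,  3.91939956e-01, -5.92995832e-04],
       [ 3.91940404e-01,  9.19989491e-01, -1.43390101e-03],
       [-1.64531644e-05, -1.55159449e-03, -9.99998796e-01]]), 'wrist_force': array([-0.23913853,  0.53043036, -0.61749625]), 'moment': array([-0.02350679, -0.01191538,  0.02651888]), 'grasp_force': 0.0, 'gripper_width': 1.0011437905716187}
scene [ 0.135 -0.749  0.484]
top [ 0.222 -0.033  1.401]
```

View pics/scene0.png

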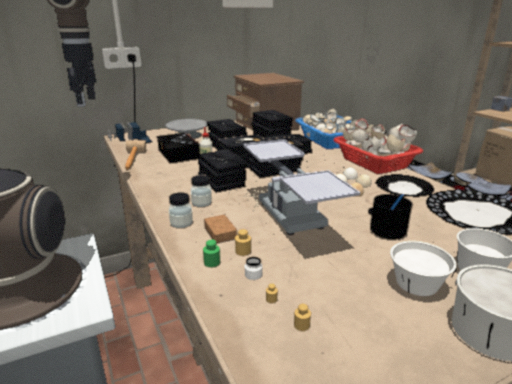

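View pics/top0.png

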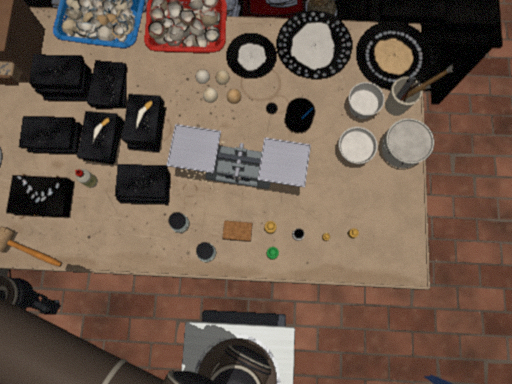

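Run:
```python
import numpy as np,cv2
d=np.load("top0.npz");W=d["W"];px=d["px"]
m=((W[...,2]>0.012)&(W[...,2]<0.3)&(W[...,0]>0.1)).astype(np.uint8)
n,l,st,c=cv2.connectedComponentsWithStats(m)
for i in range(1,n):
    if st[i,4]<25: continue
    P=W[l==i]; z=P[:,2].max(); 
    a,b=np.percentile(P,3,0),np.percentile(P,97,0)
    T=P[P[:,2]>z-0.008]
    print(i,st[i],"lo",a.round(3),"hi",b.round(3),"zmax",z.round(3),"top",T.mean(0).round(3),px[l==i].mean(0).round())
```

```text
1 [    0     0   166   165 13393] lo [0.629 0.284 0.022] hi [1.03  0.724 0.214] zmax 0.224 top [0.968 0.711 0.218] [34. 30. 28.]
2 [  53    0   92   49 3704] lo [0.989 0.375 0.028] hi [1.146 0.63  0.102] zmax 0.116 top [1.032 0.508 0.112] [103. 110. 112.]
3 [ 144    0   83   54 4128] lo [0.978 0.101 0.029] hi [1.151 0.342 0.129] zmax 0.144 top [1.083 0.268 0.139] [124.  88.  77.]
4 [ 226   10  127   70 5024] lo [ 0.934 -0.302  0.012] hi [1.157 0.07  0.026] zmax 0.031 top [ 1.044 -0.155  0.025] [80. 76. 71.]
5 [ 349   21  113   97 5527] lo [ 0.816 -0.564  0.013] hi [ 1.13  -0.328  0.21 ] zmax 0.265 top [ 0.87  -0.561  0.26 ] [87. 79. 68.]
15 [195  69  15  15 149] lo [0.903 0.145 0.013] hi [0.94  0.183 0.034] zmax 0.038 top [0.921 0.162 0.033] [158. 148. 132.]
18 [215  70  15  15 149] lo [0.903 0.08  0.013] hi [0.939 0.118 0.035] zmax 0.036 top [0.922 0.099 0.032] [150. 134. 108.]
19 [203  88  14  14 146] lo [0.839 0.114 0.015] hi [0.875 0.152 0.035] zmax 0.037 top [0.859 0.133 0.031] [170. 155. 131.]
20 [227  89  14  14 153] lo [0.838 0.037 0.014] hi [0.877 0.077 0.035] zmax 0.04 top 
[... 1627 characters left out ...]
43 -0.312  0.046] zmax 0.047 top [ 0.432 -0.325  0.043] [152. 118.  61.]
43 [322 233   8   8  46] lo [ 0.407 -0.254  0.019] hi [ 0.428 -0.235  0.036] zmax 0.039 top [ 0.416 -0.244  0.034] [152. 119.  62.]
44 [196 242  20  20 318] lo [0.328 0.084 0.03 ] hi [0.374 0.13  0.08 ] zmax 0.083 top [0.353 0.109 0.077] [60. 59. 58.]
45 [267 247  12  13 122] lo [ 0.344 -0.101  0.028] hi [ 0.376 -0.071  0.057] zmax 0.061 top [ 0.361 -0.086  0.055] [ 53. 123.  63.]
46 [ 48 299  13  16  60] lo [0.17  0.411 0.248] hi [0.2   0.437 0.3  ] zmax 0.3 top [0.185 0.42  0.297] [40. 33. 31.]
59 [228 345  19   5  69] lo [ 0.1   -0.024  0.131] hi [0.106 0.02  0.178] zmax 0.183 top [ 0.101 -0.006  0.178] [29. 27. 27.]
```

The scene shows the balance in the middle, with left pan at about (195,148) and right pan at (285,162) in the top view. There are two jars, and the farther one at top pixel (178,222) is at (0.435, 0.196). The block is at (237,231). The large weight is at (270,227), the ink pot at (298,233), the small weight at (326,237) and the medium at (353,233). The green decoy is at (272,253).

```bash
python3 - <<'E'
import numpy as np,cv2
W=np.load("top0.npz")["W"]
m=((W[...,2]>0.13)&(W[...,2]<0.16)&(W[...,0]>0.45)&(W[...,0]<0.72)&(abs(W[...,1]-.05)<.25)).astype(np.uint8)
n,l,st,c=cv2.connectedComponentsWithStats(m)
for i in range(1,n):
    if st[i,4]<200: continue
    P=W[l==i]; r=cv2.minAreaRect(P[:,:2].astype(np.float32)); print(r,np.median(P[:,2]),st[i,4])
q=(W[...,0]>.45)&(W[...,0]<.62)&(W[...,1]>.2)&(W[...,1]<.45)&(W[...,2]<.3)
P=W[q]; 
for a in range(20,45,3):
    s=P[(P[:,1]>a/100)&(P[:,1]<a/100+.03)]; t=s[s[:,2]>.03]; print(a,np.max(s[:,2]).round(3),(t[:,0].min().round(3),t[:,0].max().round(3)) if len(t) else '')
E
python3 -m handwheel '[{"dr":[0,0,-0.1],"delta_pos":[0,0,0],"jaw":-1},{"dr":[0,0,-0.1],"delta_pos":[0,0,0],"jaw":-1},{"dr":[0,0,-0.1],"delta_pos":[0,0,0],"jaw":-1},{"dr":[0,0,-0.103],"delta_pos":[0,0,0],"jaw":-1}]'
python3 -c "
from rig import arm;s=arm.sense();print(s['joints'],s['tool_rot'],s['wrist_force'])"
```

```text
((0.6351539492607117, 0.15321950614452362), (0.1342979222536087, 0.12833116948604584), 83.85108184814453) 0.13863439003727376 2019
((0.6071856021881104, -0.10496611893177032), (0.13403668999671936, 0.12739825248718262), 83.65836334228516) 0.13852197347733405 2049
20 0.147 (np.float64(0.45), np.float64(0.62))
23 0.086 (np.float64(0.493), np.float64(0.599))
26 0.085 (np.float64(0.492), np.float64(0.599))
29 0.087 (np.float64(0.491), np.float64(0.598))
32 0.085 (np.float64(0.491), np.float64(0.599))
35 0.085 (np.float64(0.49), np.float64(0.597))
38 0.085 (np.float64(0.491), np.float64(0.617))
41 0.081 (np.float64(0.606), np.float64(0.62))
44 0.08 (np.float64(0.607), np.float64(0.62))
clock: 0.43
tcp_pos: [0.2057, 0.4827, 0.2052]
tool_rot: [[-1.0, -0.005, -0.0], [-0.005, 1.0, -0.001], [0.0, -0.001, -1.0]]
wrist_force: [1.0, 0.3, 0.4]
gripper_width: 0.996
grasp_force: 0.0
[ 1.16800277e+00  1.26119920e-01 -4.02405872e-02  1.40541496e+00
 -2.26533885e-05  1.16283976e+00] [[-9.99986605e-01 -5.16316702e-03 -3.62970493e-04]
 [-5.16283505e-03  9.99986259e-01 -9.09654129e-04]
 [ 3.67662202e-04 -9.07767987e-04 -9.99999520e-01]] [0.96636295 0.32222831 0.39174751]
```

```bash
python3 -m handwheel '[{"dr":[0,0,0],"delta_pos":[-0.0255,-0.0319,0],"jaw":-1},{"dr":[0,0,0],"delta_pos":[-0.0255,-0.0319,0],"jaw":-1},{"dr":[0,0,0],"delta_pos":[-0.0255,-0.0319,0],"jaw":-1},{"dr":[0,0,0],"delta_pos":[-0.0255,-0.0319,0],"jaw":-1},{"dr":[0,0,0],"delta_pos":[-0.0255,-0.0319,0],"jaw":-1},{"dr":[0,0,0],"delta_pos":[-0.0255,-0.0319,0],"jaw":-1},{"dr":[0,0,0],"delta_pos":[-0.0255,-0.0319,0],"jaw":-1},{"dr":[0,0,0],"delta_pos":[-0.0255,-0.0319,0],"jaw":-1},{"dr":[0,0,0],"delta_pos":[-0.0255,-0.0319,0],"jaw":-1},{"dr":[0,0,0.005],"delta_pos":[0,0,0],"jaw":-1}]'
python3 - <<'E'
from h import *
f=[]
for i in range(4):
    s=arm.sense(); f.append(s['wrist_force'][2]); im=arm.get_image("wrist") 
s=arm.sense(); T=np.eye(4);T[:3,:3]=s['tool_rot'];T[:3,3]=s['tcp_pos']
im=arm.get_image("wrist");M=T@im["mount"];R=M[:3,:3].T
im["R"]=R;im["t"]=-R@M[:3,3];W=cloud(im)
print(f,s['tcp_pos'])
q=(W[...,2]>.065)&(W[...,2]<.1)&(abs(W[...,0]-.435)<.06)&(abs(W[...,1]-.196)<.06)
P=W[q];print(len(P),P.mean(0),P.min(0),P.max(0))
E
```

```text
clock: 1.27
tcp_pos: [0.4386, 0.1908, 0.2051]
tool_rot: [[-1.0, 0.012, 0.001], [0.012, 1.0, -0.002], [-0.001, -0.002, -1.0]]
wrist_force: [-1.0, 0.5, 0.7]
gripper_width: 0.999
grasp_force: 0.0
[np.float64(0.708339747890233), np.float64(0.25043432654446274), np.float64(-0.5627081464970594), np.float64(0.7361368681503069)] [0.4348742  0.19616961 0.20541071]
2270 [0.43344959 0.19643002 0.0740084 ] [0.40997198 0.17204768 0.06528108] [0.45865459 0.22073279 0.07681467]
```

```bash
python3 -m handwheel '[{"dr":[0,0,0],"delta_pos":[0,0,0.0354],"jaw":-1},{"dr":[0,0,0],"delta_pos":[0,0,0.0354],"jaw":-1},{"dr":[0,0,0],"delta_pos":[0,0,0.0354],"jaw":-1},{"dr":[0,0,0],"delta_pos":[0,0,0.0354],"jaw":-1},{"dr":[0,0,0],"delta_pos":[0,0,0.0354],"jaw":-1},{"dr":[0,0,0],"delta_pos":[0,0,0],"jaw":0.4},{"dr":[0,0,0],"delta_pos":[0,0,0],"jaw":0.4},{"dr":[0,0,0],"delta_pos":[0,0,0],"jaw":0.4},{"dr":[0,0,0],"delta_pos":[0,0,0],"jaw":0.4},{"dr":[0,0,0],"delta_pos":[0,0,0],"jaw":0.4}]' 40
```

```text
clock: 2.35
tcp_pos: [0.4369, 0.197, 0.0311]
tool_rot: [[-1.0, 0.004, 0.004], [0.004, 1.0, 0.002], [-0.004, 0.002, -1.0]]
wrist_force: [-0.9, -0.3, 2.9]
gripper_width: 0.566
grasp_force: 42.2
```

```bash
python3 -m handwheel '[{"dr":[0,0,0],"delta_pos":[0,0,-0.015],"jaw":0.4},{"dr":[0,0,0],"delta_pos":[0,0,-0.035],"jaw":0.4},{"dr":[0,0,0],"delta_pos":[0,0,-0.035],"jaw":0.4},{"dr":[0,0,0],"delta_pos":[0,0,-0.035],"jaw":0.4},{"dr":[0,0,0],"delta_pos":[0,0,-0.035],"jaw":0.4},{"dr":[0,0,0],"delta_pos":[0,0,-0.03],"jaw":0.4},{"dr":[0,0,0],"delta_pos":[0,0,0],"jaw":0.4},{"dr":[0,0,0],"delta_pos":[0,0,0],"jaw":0.4}]'
python3 - <<'E'
from h import *
f=[];p=[]
for i in range(14):
    im=arm.get_image("wrist"); s=arm.sense(); f.append(s['wrist_force'][2])
print(np.round(f,2),np.mean(f),np.std(f),s['tcp_pos'],s['gripper_width'],s['moment'])
cv2.imwrite("pics/sc1.png",arm.get_image("scene")["pixels"][100:300,120:380,::-1].repeat(2,0).repeat(2,1))
E
```

```text
clock: 3.02
tcp_pos: [0.4366, 0.1964, 0.2162]
tool_rot: [[-1.0, 0.005, 0.005], [0.005, 1.0, 0.002], [-0.005, 0.002, -1.0]]
wrist_force: [0.6, 0.3, -3.6]
gripper_width: 0.569
grasp_force: 42.8
[-4.44 -3.68 -3.31 -3.57 -3.37 -3.89 -3.34 -2.45 -2.9  -3.5  -2.99 -3.19
 -3.92 -2.77] -3.377555723278054 0.4989347474041219 [0.43533341 0.19589986 0.21363976] 0.5631579448972184 [0.02391914 0.03324441 0.02807609]
```

View pics/sc1.png

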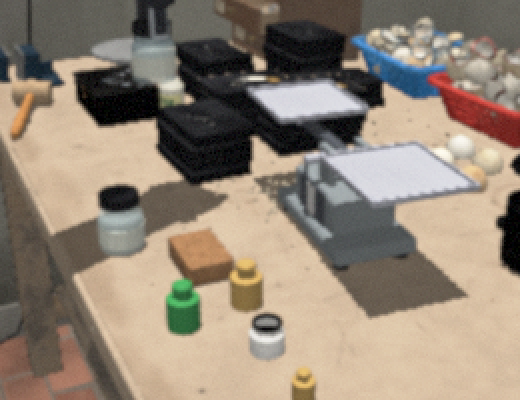

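The jar is in the gripper, hanging upright at crop pixel (152,55), and the beam is level. The wrist force puts its mass at about 0.36 kg.

```bash
python3 -m handwheel '[{"dr":[0,0,0],"delta_pos":[-0.02,-0.0043,0],"jaw":0.4},{"dr":[0,0,0],"delta_pos":[-0.04,-0.0086,0],"jaw":0.4},{"dr":[0,0,0],"delta_pos":[-0.04,-0.0086,0],"jaw":0.4},{"dr":[0,0,0],"delta_pos":[-0.04,-0.0086,0],"jaw":0.4},{"dr":[0,0,0],"delta_pos":[-0.04,-0.0086,0],"jaw":0.4},{"dr":[0,0,0],"delta_pos":[-0.02,-0.0043,0],"jaw":0.4},{"dr":[0,0,0],"delta_pos":[0,0,0],"jaw":0.4},{"dr":[0,0,0],"delta_pos":[0,0,0.015],"jaw":0.4},{"dr":[0,0,0],"delta_pos":[0,0,0.015],"jaw":0.4},{"dr":[0,0,0],"delta_pos":[0,0,0.005],"jaw":0.4}]'
python3 -m handwheel '[{"dr":[0,0,0],"delta_pos":[0,0,0.005],"jaw":0.4},{"dr":[0,0,0],"delta_pos":[0,0,0.005],"jaw":0.4},{"dr":[0,0,0],"delta_pos":[0,0,0.005],"jaw":0.4},{"dr":[0,0,0],"delta_pos":[0,0,0.005],"jaw":0.4},{"dr":[0,0,0],"delta_pos":[0,0,0.005],"jaw":0.4},{"dr":[0,0,0],"delta_pos":[0,0,0.005],"jaw":0.4},{"dr":[0,0,0],"delta_pos":[0,0,0],"jaw":0.4},{"dr":[0,0,0],"delta_pos":[0,0,0],"jaw":0.4}]'
cat > pan.py <<'E'
from h import *
def pan(name=None):
    im=arm.get_image("top");W=cloud(im);o=[]
    for c in((.635,.153),(.607,-.105)):
        q=(abs(W[...,0]-c[0])<.06)&(abs(W[...,1]-c[1])<.06)&(W[...,2]>.1)&(W[...,2]<.18)
        z=W[q][:,2];o.append((len(z),np.percentile(z,[10,50,90]).round(4)))
    print(o)
    if name: cv2.imwrite(name,im["pixels"][:,:,::-1])
E
python3 -c "from pan import *;pan()"
```

```text
clock: 4.6
tcp_pos: [0.634, 0.1519, 0.1763]
tool_rot: [[-1.0, 0.005, -0.003], [0.005, 1.0, -0.001], [0.003, -0.001, -1.0]]
wrist_force: [-0.3, 0.3, -4.5]
gripper_width: 0.569
grasp_force: 42.6
clock: 5.27
tcp_pos: [0.635, 0.152, 0.1484]
tool_rot: [[-1.0, 0.005, -0.0], [0.005, 1.0, 0.0], [0.0, 0.0, -1.0]]
wrist_force: [-0.7, -0.0, -3.3]
gripper_width: 0.571
grasp_force: 42.7
[(245, array([0.1139, 0.1172, 0.1204])), (1757, array([0.1558, 0.1592, 0.1625]))]
```

```bash
python3 -m handwheel '[{"dr":[0,0,0],"delta_pos":[0,0,0.004],"jaw":0.4},{"dr":[0,0,0],"delta_pos":[0,0,0.001],"jaw":0.4},{"dr":[0,0,0],"delta_pos":[0,0,0],"jaw":0.2},{"dr":[0,0,0],"delta_pos":[0,0,0],"jaw":-0.2},{"dr":[0,0,0],"delta_pos":[0,0,0],"jaw":-0.9},{"dr":[0,0,0],"delta_pos":[0,0,0],"jaw":-0.9},{"dr":[0,0,0],"delta_pos":[0,0,0],"jaw":-0.9},{"dr":[0,0,0],"delta_pos":[0,0,-0.03],"jaw":-0.9},{"dr":[0,0,0],"delta_pos":[0,0,-0.04],"jaw":-0.9},{"dr":[0,0,0],"delta_pos":[0,0,-0.04],"jaw":-0.9}]'
python3 - <<'E'
from h import *
im=arm.get_image("scene");cv2.imwrite("pics/sc2.png",im["pixels"][60:260,150:410,::-1].repeat(2,0).repeat(2,1))
E
```

```text
clock: 6.15
tcp_pos: [0.6342, 0.1518, 0.2541]
tool_rot: [[-1.0, 0.005, -0.002], [0.005, 1.0, -0.001], [0.002, -0.001, -1.0]]
wrist_force: [1.3, -0.2, 1.7]
gripper_width: 0.952
grasp_force: 0.0
```

View pics/sc2.png

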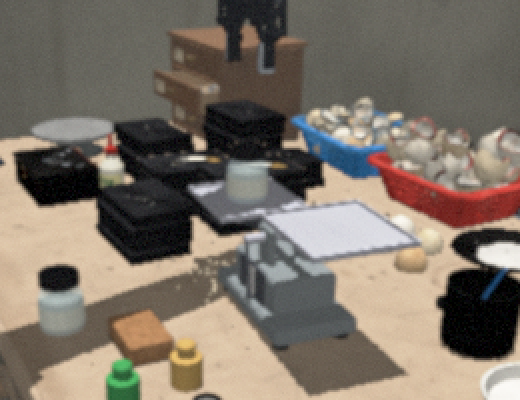

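The jar stands upright on the left pan at crop pixel (247,180), with that pan down and the right pan up. Next is the large weight.

```bash
python3 -m handwheel '[{"dr":[0,0,0],"delta_pos":[0.0245,-0.0287,0],"jaw":-0.3},{"dr":[0,0,0],"delta_pos":[0.0245,-0.0287,0],"jaw":-0.3},{"dr":[0,0,0],"delta_pos":[0.0245,-0.0287,0],"jaw":-0.3},{"dr":[0,0,0],"delta_pos":[0.0245,-0.0287,0],"jaw":-0.3},{"dr":[0,0,0],"delta_pos":[0.0245,-0.0287,0],"jaw":-0.3},{"dr":[0,0,0],"delta_pos":[0.0245,-0.0287,0],"jaw":-0.3},{"dr":[0,0,0],"delta_pos":[0.0245,-0.0287,0],"jaw":-0.3},{"dr":[0,0,0],"delta_pos":[0.0245,-0.0287,0.03],"jaw":-0.3},{"dr":[0,0,0],"delta_pos":[0,0,0.035],"jaw":-0.3},{"dr":[0,0,0],"delta_pos":[0,0,0],"jaw":-0.3}]'
cat > wr.py <<'E'
from h import *
def wr(c,zt,r=.03):
    arm.get_image("wrist");s=arm.sense();T=np.eye(4);T[:3,:3]=s['tool_rot'];T[:3,3]=s['tcp_pos']
    im=arm.get_image("wrist");M=T@im["mount"];R=M[:3,:3].T
    im["R"]=R;im["t"]=-R@M[:3,3];W=cloud(im)
    q=(W[...,2]>zt-.006)&(W[...,2]<zt+.006)&(abs(W[...,0]-c[0])<r)&(abs(W[...,1]-c[1])<r)
    P=W[q];print(s['tcp_pos'],s['gripper_width'],s['wrist_force'],len(P),P.mean(0),P.min(0),P.max(0))
    p=P.mean(0)-s['tcp_pos'];print("tool delta",s['tool_rot'].T@p)
E
python3 -c "
from wr import *;wr((.438,-.078),.054);from pan import pan;pan()"
```

```text
clock: 7.03
tcp_pos: [0.4366, -0.0733, 0.1873]
tool_rot: [[-1.0, 0.008, -0.008], [0.008, 1.0, 0.002], [0.008, 0.002, -1.0]]
wrist_force: [-0.5, 0.7, -1.0]
gripper_width: 0.65
grasp_force: 0.0
[ 0.43867531 -0.07286236  0.19047077] 0.6490346589024076 [0.42208403 1.23099835 1.17934646] 413 [ 0.43494508 -0.07661307  0.05207535] [ 0.42490164 -0.08690929  0.04822269] [ 0.44583646 -0.06623055  0.05467933]
tool delta [ 0.00297908 -0.00393028  0.13840864]
[(1368, array([0.1093, 0.1131, 0.1338])), (5, array([0.169 , 0.1699, 0.1707]))]
```

```bash
python3 -m handwheel '[{"dr":[0,0,0],"delta_pos":[0.003,-0.004,0],"jaw":-0.3},{"dr":[0,0,0],"delta_pos":[0,0,0.035],"jaw":-0.3},{"dr":[0,0,0],"delta_pos":[0,0,0.035],"jaw":-0.3},{"dr":[0,0,0],"delta_pos":[0,0,0.035],"jaw":-0.3},{"dr":[0,0,0],"delta_pos":[0,0,0.035],"jaw":-0.3},{"dr":[0,0,0],"delta_pos":[0,0,0.025],"jaw":-0.3},{"dr":[0,0,0],"delta_pos":[0,0,0.015],"jaw":-0.3},{"dr":[0,0,0],"delta_pos":[0,0,0],"jaw":0.8},{"dr":[0,0,0],"delta_pos":[0,0,0],"jaw":0.8},{"dr":[0,0,0],"delta_pos":[0,0,0],"jaw":0.8}]' 60
python3 -m handwheel '[{"dr":[0,0,0],"delta_pos":[0,0,0],"jaw":0.8},{"dr":[0,0,0],"delta_pos":[0,0,0],"jaw":0.8}]'
```

```text
clock: 8.02
tcp_pos: [0.4405, -0.0768, 0.0149]
tool_rot: [[-1.0, 0.004, 0.003], [0.004, 1.0, -0.0], [-0.003, -0.0, -1.0]]
wrist_force: [-0.8, 3.7, 4.5]
gripper_width: 0.233
grasp_force: 27.9
clock: 8.18
tcp_pos: [0.4405, -0.0768, 0.015]
tool_rot: [[-1.0, 0.004, 0.004], [0.004, 1.0, 0.0], [-0.004, 0.0, -1.0]]
wrist_force: [0.2, 2.3, 8.0]
gripper_width: 0.218
grasp_force: 58.6
```

Run:
```python
from h import *
im=arm.get_image("scene");a=im["pixels"][170:300,180:340,::-1];b=arm.get_image("wrist")["pixels"][:,:,::-1]
a=cv2.resize(a,(400,325));b=cv2.resize(b,(400,300));c=np.zeros((325,800,3),np.uint8);c[:,:400]=a;c[:300,400:]=b
cv2.imwrite("pics/g1.png",c)
```

```text
(no output)
```

View pics/g1.png

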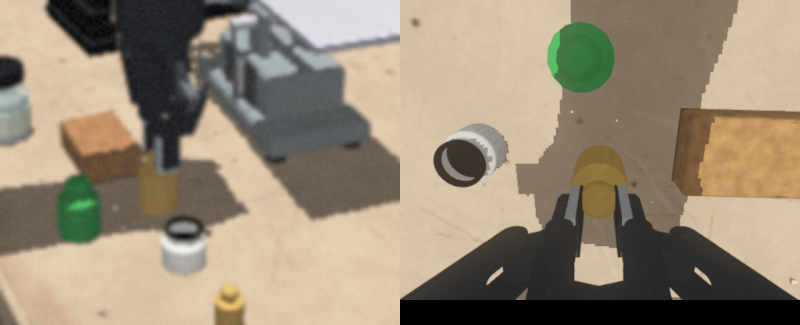

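The pads close on the weight near its knob and upper body, at wrist-view pixel (597,195). The block and ink pot are clear. I'll lift and check.

```bash
python3 -m handwheel '[{"dr":[0,0,0],"delta_pos":[0,0,-0.01],"jaw":0.8},{"dr":[0,0,0],"delta_pos":[0,0,-0.02],"jaw":0.8},{"dr":[0,0,0],"delta_pos":[0,0,-0.03],"jaw":0.8},{"dr":[0,0,0],"delta_pos":[0,0,0],"jaw":0.8},{"dr":[0,0,0],"delta_pos":[0,0,0],"jaw":0.8}]'
python3 - <<'E'
from h import *
im=arm.get_image("scene");a=im["pixels"][140:270,180:340,::-1];b=arm.get_image("wrist")["pixels"][:,:,::-1]
a=cv2.resize(a,(400,325));b=cv2.resize(b,(400,300));c=np.zeros((325,800,3),np.uint8);c[:,:400]=a;c[:300,400:]=b
cv2.imwrite("pics/g2.png",c)
f=[]
for i in range(8): arm.get_image("wrist");f.append(arm.sense()['wrist_force'])
print(np.mean(f,0),arm.sense()['tcp_pos'])
E
```

```text
clock: 8.7
tcp_pos: [0.4397, -0.0772, 0.0747]
tool_rot: [[-1.0, 0.005, 0.004], [0.005, 1.0, -0.001], [-0.004, -0.001, -1.0]]
wrist_force: [-0.4, -0.3, -4.4]
gripper_width: 0.212
grasp_force: 59.2
[-2.13190138e-03 -1.76920944e-01 -4.02477365e+00] [ 0.43807937 -0.07676406  0.07231535]
```

View pics/g2.png

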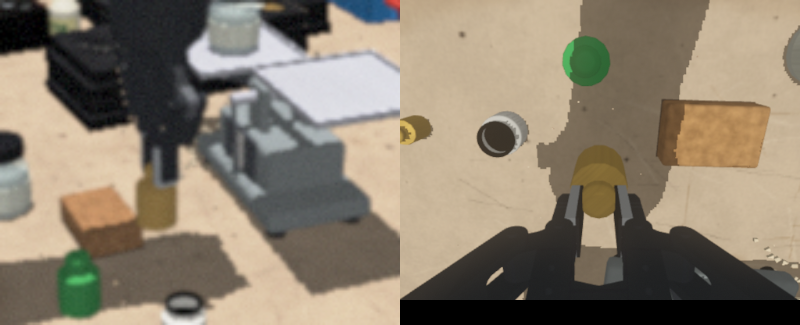

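The large weight is held by its upper body at about 4.0 N. Scaling by that reading, the jar is about 335 g, so 200+100 fits better. I'll put the 400 g back down and fetch the medium.

```bash
python3 -m handwheel '[{"dr":[0,0,0],"delta_pos":[0,0,0.025],"jaw":0.8},{"dr":[0,0,0],"delta_pos":[0,0,0.02],"jaw":0.8},{"dr":[0,0,0],"delta_pos":[0,0,0.01],"jaw":0.8},{"dr":[0,0,0],"delta_pos":[0,0,0.002],"jaw":0.8},{"dr":[0,0,0],"delta_pos":[0,0,0],"jaw":0.8},{"dr":[0,0,0],"delta_pos":[0,0,0],"jaw":0.2},{"dr":[0,0,0],"delta_pos":[0,0,0],"jaw":-0.2},{"dr":[0,0,0],"delta_pos":[0,0,0],"jaw":-0.3},{"dr":[0,0,0],"delta_pos":[0,0,0],"jaw":-0.3},{"dr":[0,0,0],"delta_pos":[0,0,-0.03],"jaw":-0.3}]'
python3 -m handwheel '[{"dr":[0,0,0],"delta_pos":[0,0,-0.04],"jaw":-0.3},{"dr":[0,0,0],"delta_pos":[0,0,-0.04],"jaw":-0.3},{"dr":[0,0,0],"delta_pos":[0,0,-0.03],"jaw":-0.3},{"dr":[0,0,0],"delta_pos":[0.001,-0.041,0],"jaw":-0.3},{"dr":[0,0,0],"delta_pos":[0.001,-0.041,0],"jaw":-0.3},{"dr":[0,0,0],"delta_pos":[0.001,-0.041,0],"jaw":-0.3},{"dr":[0,0,0],"delta_pos":[0.001,-0.041,0],"jaw":-0.3},{"dr":[0,0,0],"delta_pos":[0.001,-0.041,0],"jaw":-0.3},{"dr":[0,0,0],"delta_pos":[0.001,-0.041,0],"jaw":-0.3},{"dr":[0,0,0],"delta_pos":[0,0,0],"jaw":-0.3}]'
python3 -c "
from wr import *;wr((.432,-.325),.042)"
```

```text
clock: 10.03
tcp_pos: [0.4351, -0.0762, 0.042]
tool_rot: [[-1.0, 0.005, -0.008], [0.005, 1.0, 0.001], [0.008, 0.001, -1.0]]
wrist_force: [-0.2, 0.9, -1.5]
gripper_width: 0.649
grasp_force: 0.0
clock: 10.87
tcp_pos: [0.4309, -0.329, 0.1553]
tool_rot: [[-1.0, 0.011, 0.0], [0.011, 1.0, -0.003], [-0.0, -0.003, -1.0]]
wrist_force: [0.4, 0.7, -0.2]
gripper_width: 0.651
grasp_force: 0.0
[ 0.43071819 -0.3261143   0.15532766] 0.6470397286154095 [0.26686073 0.97321211 0.031568  ] 301 [ 0.4298785  -0.3261121   0.04088909] [ 0.42221081 -0.33410425  0.03600537] [ 0.4390731  -0.31754903  0.04337956]
tool delta [8.20231835e-04 2.88541632e-05 1.14438702e-01]
```

```bash
python3 -m handwheel '[{"dr":[0,0,0],"delta_pos":[0,0,0.036],"jaw":-0.3},{"dr":[0,0,0],"delta_pos":[0,0,0.036],"jaw":-0.3},{"dr":[0,0,0],"delta_pos":[0,0,0.036],"jaw":-0.3},{"dr":[0,0,0],"delta_pos":[0,0,0.026],"jaw":-0.3},{"dr":[0,0,0],"delta_pos":[0,0,0.01],"jaw":-0.3},{"dr":[0,0,0],"delta_pos":[0,0,0],"jaw":0.9},{"dr":[0,0,0],"delta_pos":[0,0,0],"jaw":0.9},{"dr":[0,0,0],"delta_pos":[0,0,0],"jaw":0.9},{"dr":[0,0,0],"delta_pos":[0,0,0],"jaw":0.9},{"dr":[0,0,0],"delta_pos":[0,0,0],"jaw":0.9}]'
python3 -m handwheel '[{"dr":[0,0,0],"delta_pos":[0,0,0],"jaw":0.9}]'
```

```text
clock: 11.8
tcp_pos: [0.4327, -0.324, 0.0141]
tool_rot: [[-1.0, 0.005, 0.003], [0.005, 1.0, -0.003], [-0.003, -0.003, -1.0]]
wrist_force: [0.4, -0.5, 5.7]
gripper_width: 0.13
grasp_force: 56.8
clock: 11.88
tcp_pos: [0.4327, -0.3241, 0.014]
tool_rot: [[-1.0, 0.005, 0.003], [0.005, 1.0, -0.003], [-0.003, -0.003, -1.0]]
wrist_force: [0.9, -0.6, 6.9]
gripper_width: 0.128
grasp_force: 57.4
```

```bash
python3 -m handwheel '[{"dr":[0,0,0],"delta_pos":[0,0,-0.015],"jaw":0.9},{"dr":[0,0,0],"delta_pos":[0,0,-0.035],"jaw":0.9},{"dr":[0,0,0],"delta_pos":[0,0,-0.04],"jaw":0.9},{"dr":[0,0,0],"delta_pos":[0,0,-0.04],"jaw":0.9},{"dr":[0,0,0],"delta_pos":[0,0,-0.04],"jaw":0.9},{"dr":[0,0,0],"delta_pos":[0,0,-0.04],"jaw":0.9},{"dr":[0,0,0],"delta_pos":[0,0,0],"jaw":0.9},{"dr":[0,0,0],"delta_pos":[0,0,0],"jaw":0.9}]'
python3 -m handwheel '[{"dr":[0,0,0],"delta_pos":[-0.0253,0.0274,0],"jaw":0.9},{"dr":[0,0,0],"delta_pos":[-0.0253,0.0274,0],"jaw":0.9},{"dr":[0,0,0],"delta_pos":[-0.0253,0.0274,0],"jaw":0.9},{"dr":[0,0,0],"delta_pos":[-0.0253,0.0274,0],"jaw":0.9},{"dr":[0,0,0],"delta_pos":[-0.0253,0.0274,0],"jaw":0.9},{"dr":[0,0,0],"delta_pos":[-0.0253,0.0274,0],"jaw":0.9},{"dr":[0,0,0],"delta_pos":[-0.0253,0.0274,0],"jaw":0.9},{"dr":[0,0,0],"delta_pos":[-0.0253,0.0274,0],"jaw":0.9},{"dr":[0,0,0],"delta_pos":[0,0,0],"jaw":0.9},{"dr":[0,0,0],"delta_pos":[0,0,0],"jaw":0.9}]'
python3 - <<'E'
from h import *
f=[]
for i in range(4): im=arm.get_image("wrist");f.append(arm.sense()['wrist_force'])
print(np.mean(f,0),arm.sense()['tcp_pos'])
a=arm.get_image("scene")["pixels"][60:260,190:450,::-1]
c=np.zeros((307,800,3),np.uint8);c[:,:400]=cv2.resize(a,(400,307));c[:300,400:]=cv2.resize(im["pixels"][:,:,::-1],(400,300))
cv2.imwrite("pics/g3.png",c)
E
```

```text
clock: 12.55
tcp_pos: [0.4323, -0.3237, 0.2248]
tool_rot: [[-1.0, 0.005, 0.005], [0.005, 1.0, -0.003], [-0.005, -0.003, -1.0]]
wrist_force: [0.4, -0.8, -2.7]
gripper_width: 0.124
grasp_force: 55.7
clock: 13.38
tcp_pos: [0.6349, -0.1028, 0.2191]
tool_rot: [[-1.0, 0.002, -0.004], [0.002, 1.0, 0.001], [0.004, 0.001, -1.0]]
wrist_force: [-0.4, -0.1, 0.4]
gripper_width: 0.05
grasp_force: 0.0
[ 0.15868242 -0.2518071   0.28486147] [ 0.63369902 -0.10558146  0.22155557]
```

View pics/g3.png

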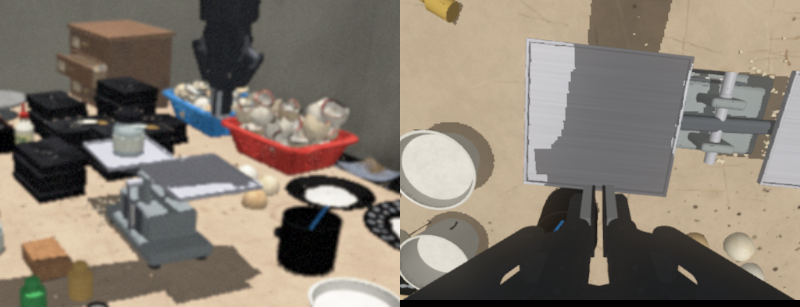

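The medium slipped out on the way. A yellow object lies tipped at wrist-view pixel (442,8), and the pan is empty. I'll find it.

Run:
```python
from h import *
im=arm.get_image("top");W=cloud(im);px=im["pixels"].astype(int)
m=((px[...,0]-px[...,2]>55)&(W[...,2]>.008)&(W[...,2]<.08)&(W[...,0]>.3)&(W[...,0]<.6)&(W[...,1]<.1)&(W[...,1]>-.5)).astype(np.uint8)
n,l,st,c=cv2.connectedComponentsWithStats(m)
for i in range(1,n):
    if st[i,4]<12: continue
    P=W[l==i]; r=cv2.minAreaRect(P[:,:2].astype(np.float32)); print(st[i],P.mean(0).round(3),P[:,2].max().round(3),r)
cv2.imwrite("pics/t2.png",cv2.resize(im["pixels"][180:280,200:400,::-1],(800,400),interpolation=cv2.INTER_CUBIC))
```

```text
[340 209  15  13 106] [ 0.484 -0.306  0.024] 0.033 ((0.48521220684051514, -0.30928754806518555), (0.04315745085477829, 0.02673770859837532), 66.39783477783203)
[223 221  15  18 224] [0.424 0.044 0.026] 0.033 ((0.42342811822891235, 0.043569985777139664), (0.03985080495476723, 0.05475938692688942), 85.96640014648438)
[322 233   8   8  46] [ 0.417 -0.244  0.026] 0.038 ((0.4178452789783478, -0.24481062591075897), (0.01902235485613346, 0.020632293075323105), 66.54450225830078)
```

View pics/t2.png

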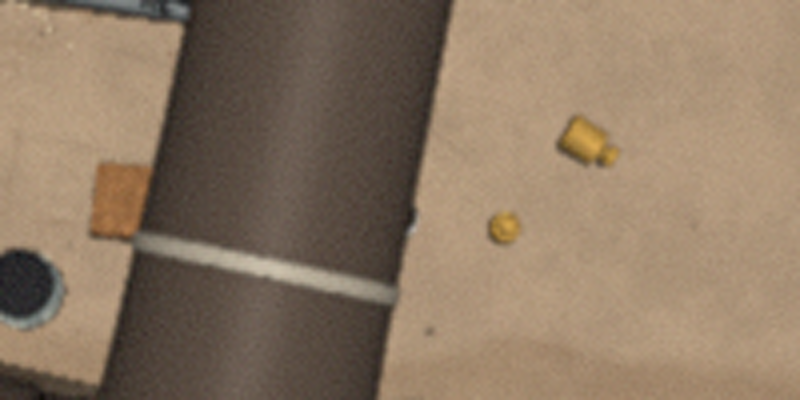

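The medium lies on its side at about (0.485, -0.309), crop pixel (585,140), with its knob toward (610,155). The small stands at crop pixel (503,228). Weights may lie on the pan, so I'll regrasp it, but first I'll check where the fingertips really are.

```bash
cat > tip.py <<'E'
from h import *
def tip():
    im=arm.get_image("wrist");s=arm.sense();M=np.array(im["mount"]);im["R"]=M[:3,:3].T;im["t"]=-M[:3,:3].T@M[:3,3];T=cloud(im).reshape(-1,3)
    q=(abs(T[:,1])<.07)&(T[:,2]>-.05)&(T[:,2]<.02)&(abs(T[:,0])<.03);P=T[q]
    print(s['gripper_width'],s['tcp_pos'],M[:3,3],len(P))
    if len(P):
        print("z pct",np.percentile(P[:,2],[50,90,99,100]).round(4))
        Q=P[P[:,2]>np.percentile(P[:,2],90)]; print(Q.min(0).round(4),Q.max(0).round(4),Q.mean(0).round(4))
E
python3 -c "from tip import *;tip()"
python3 -m handwheel '[{"dr":[0,0,0],"delta_pos":[0.02,-0.025,0],"jaw":-0.3},{"dr":[0,0,0],"delta_pos":[0.02,-0.025,0],"jaw":-0.3},{"dr":[0,0,0],"delta_pos":[0.02,-0.025,0],"jaw":-0.3},{"dr":[0,0,0],"delta_pos":[0.02,-0.025,0],"jaw":-0.3},{"dr":[0,0,0],"delta_pos":[0.02,-0.025,0],"jaw":-0.3},{"dr":[0,0,0],"delta_pos":[0.02,-0.025,0],"jaw":-0.3},{"dr":[0,0,0],"delta_pos":[0.015,-0.025,0],"jaw":-0.3},{"dr":[0,0,0],"delta_pos":[0.015,-0.025,0],"jaw":-0.3},{"dr":[0,0,0],"delta_pos":[0,0,0],"jaw":-0.3}]'
python3 - <<'E'
from tip import *;tip()
s=arm.sense();T=np.eye(4);T[:3,:3]=s['tool_rot'];T[:3,3]=s['tcp_pos']
im=arm.get_image("wrist");M=T@im["mount"];R=M[:3,:3].T;im["R"]=R;im["t"]=-R@M[:3,3];W=cloud(im);px=im["pixels"].astype(int)
m=((px[...,0]-px[...,2]>55)&(W[...,2]>.006)&(W[...,2]<.05)&(abs(W[...,0]-.485)<.045)&(abs(W[...,1]+.309)<.05)).astype(np.uint8)
n,l,st,c=cv2.connectedComponentsWithStats(m)
for i in range(1,n):
    if st[i,4]<60: continue
    P=W[l==i];r=cv2.minAreaRect(P[:,:2].astype(np.float32));print(st[i],P.mean(0),P[:,2].max(),r,cv2.boxPoints(r).tolist())
    B=P[P[:,2]>.022];print("body ridge",len(B),B.mean(0),np.linalg.svd(B[:,:2]-B[:,:2].mean(0),full_matrices=False)[2][0])
E
```

```text
0.05081478741718579 [ 0.63399303 -0.10561269  0.22217313] [ 7.99477936e-02 -1.19610202e-04 -1.67407773e-01] 1472
z pct [-0.0409 -0.0319 -0.0256 -0.0238]
[-0.0102 -0.0145 -0.0319] [ 0.012   0.0137 -0.0238] [ 0.0065 -0.0008 -0.0292]
clock: 14.48
tcp_pos: [0.4807, -0.3078, 0.2223]
tool_rot: [[-1.0, 0.011, -0.0], [0.011, 1.0, -0.002], [0.0, -0.002, -1.0]]
wrist_force: [0.3, -0.0, -0.0]
gripper_width: 0.65
grasp_force: 0.0
0.6497094169259028 [ 0.48181618 -0.30612481  0.22224667] [ 7.99470802e-02 -1.19754615e-04 -1.67407431e-01] 1995
z pct [-0.0419 -0.0338 -0.0294 -0.0279]
[-0.0105 -0.0345 -0.0338] [ 0.0118  0.0333 -0.0279] [ 0.002  -0.0012 -0.0317]
[233 142  39  32 712] [ 0.48525264 -0.30774836  0.02380877] 0.02895692319929834 ((0.4849279522895813, -0.3104506731033325), (0.04125472530722618, 0.025151368230581284), 59.639347076416016) [[0.46365097165107727, -0.32189294695854187], [0.4853530824184418, -0.33460548520088196], [0.5062049627304077, -0.29900839924812317], [0.4845028221607208, -0.2862958610057831]]
body ridge 505 [ 0.48803362 -0.30556361  0.02553477] [0.54220216 0.84024807]
```

```bash
python3 -m handwheel '[{"dr":[0,0,0],"delta_pos":[-0.006,0,0],"jaw":-0.3},{"dr":[0,0,-0.111],"delta_pos":[0,0,0.02],"jaw":-0.3},{"dr":[0,0,-0.111],"delta_pos":[0,0,0.02],"jaw":-0.3},{"dr":[0,0,-0.111],"delta_pos":[0,0,0.02],"jaw":-0.3},{"dr":[0,0,-0.111],"delta_pos":[0,0,0.02],"jaw":-0.3},{"dr":[0,0,-0.111],"delta_pos":[0,0,0.02],"jaw":-0.3},{"dr":[0,0,-0.111],"delta_pos":[0,0,0.02],"jaw":-0.3},{"dr":[0,0,-0.111],"delta_pos":[0,0,0.02],"jaw":-0.3},{"dr":[0,0,-0.111],"delta_pos":[0,0,0.02],"jaw":-0.3},{"dr":[0,0,-0.111],"delta_pos":[0,0,0.02],"jaw":-0.3}]'
python3 -m handwheel '[{"dr":[0,0,0],"delta_pos":[0,0,0.02],"jaw":-0.3},{"dr":[0,0,0],"delta_pos":[0,0,0.015],"jaw":-0.3},{"dr":[0,0,0],"delta_pos":[0,0,0.007],"jaw":-0.3},{"dr":[0,0,0],"delta_pos":[0,0,0],"jaw":-0.3},{"dr":[0,0,0],"delta_pos":[0,0,0],"jaw":-0.3}]'
python3 - <<'E'
from tip import *;tip()
s=arm.sense();T=np.eye(4);T[:3,:3]=s['tool_rot'];T[:3,3]=s['tcp_pos']
im=arm.get_image("wrist");M=T@im["mount"];R=M[:3,:3].T;im["R"]=R;im["t"]=-R@M[:3,3];W=cloud(im);px=im["pixels"].astype(int)
m=(px[...,0]-px[...,2]>55)&(W[...,2]>.006)&(W[...,2]<.05)&(abs(W[...,0]-.485)<.045)&(abs(W[...,1]+.309)<.05)
P=W[m];print(len(P),((P-s['tcp_pos'])@s['tool_rot']).mean(0),P[:,2].max());B=P[P[:,2]>.022];print(((B-s['tcp_pos'])@s['tool_rot']).mean(0),s['wrist_force'])
E
```

```text
clock: 15.42
tcp_pos: [0.4908, -0.3026, 0.0408]
tool_rot: [[-0.539, -0.842, 0.0], [-0.842, 0.539, 0.0], [-0.0, -0.0, -1.0]]
wrist_force: [1.1, 0.5, 0.2]
gripper_width: 0.646
grasp_force: 0.0
clock: 15.83
tcp_pos: [0.4903, -0.3033, -0.0]
tool_rot: [[-0.544, -0.839, -0.0], [-0.839, 0.544, 0.0], [-0.0, 0.0, -1.0]]
wrist_force: [-0.1, -0.6, 1.1]
gripper_width: 0.651
grasp_force: 0.0
0.6491936141560057 [ 0.49065523 -0.30371186  0.00064615] [ 0.07986229  0.00027563 -0.1674077 ] 24946
z pct [0.0006 0.0015 0.0022 0.0032]
[-0.03   -0.0699  0.0015] [0.03   0.07   0.0032] [0.0059 0.005  0.0018]
4339 [ 0.00897824  0.00093714 -0.02197674] 0.028989480700876875
[ 0.0037944   0.00069731 -0.02482875] [1.37022756 0.70126818 0.37349518]
```

```bash
python3 -m handwheel '[{"dr":[0,0,0],"delta_pos":[0.002,0.001,0.006],"jaw":-0.3},{"dr":[0,0,0],"delta_pos":[0,0,0.006],"jaw":-0.3},{"dr":[0,0,0],"delta_pos":[0,0,0],"jaw":-0.3}]'
python3 -m handwheel '[{"dr":[0,0,0],"delta_pos":[0,0,0.003],"jaw":-0.3},{"dr":[0,0,0],"delta_pos":[0,0,0.003],"jaw":-0.3},{"dr":[0,0,0],"delta_pos":[0,0,0],"jaw":-0.3}]'
```

```text
clock: 16.18
tcp_pos: [0.4871, -0.3048, -0.0132]
tool_rot: [[-0.545, -0.838, -0.001], [-0.838, 0.545, 0.001], [0.0, 0.001, -1.0]]
wrist_force: [-0.8, -0.0, -0.5]
gripper_width: 0.65
grasp_force: 0.0
clock: 16.43
tcp_pos: [0.4874, -0.3048, -0.0189]
tool_rot: [[-0.545, -0.838, -0.001], [-0.838, 0.545, 0.0], [0.0, 0.001, -1.0]]
wrist_force: [0.3, 0.3, -0.5]
gripper_width: 0.646
grasp_force: 0.0
```

```bash
python3 -m handwheel '[{"dr":[0,0,0],"delta_pos":[0,0,0],"jaw":0.2},{"dr":[0,0,0],"delta_pos":[0,0,0],"jaw":0.7},{"dr":[0,0,0],"delta_pos":[0,0,0],"jaw":0.7},{"dr":[0,0,0],"delta_pos":[0,0,0],"jaw":0.7},{"dr":[0,0,0],"delta_pos":[0,0,0],"jaw":0.7}]' 60
python3 -m handwheel '[{"dr":[0,0,0],"delta_pos":[0,0,-0.01],"jaw":0.7},{"dr":[0,0,0],"delta_pos":[0,0,-0.02],"jaw":0.7},{"dr":[0,0,0],"delta_pos":[0,0,-0.02],"jaw":0.7},{"dr":[0,0,0],"delta_pos":[0,0,0],"jaw":0.7},{"dr":[0,0,0],"delta_pos":[0,0,0],"jaw":0.7}]'
python3 - <<'E'
from h import *
f=[]
for i in range(8): im=arm.get_image("wrist");f.append(arm.sense()['wrist_force'])
print(np.mean(f,0))
s=arm.sense();T=np.eye(4);T[:3,:3]=s['tool_rot'];T[:3,3]=s['tcp_pos']
M=np.array(im["mount"]);im["R"]=M[:3,:3].T;im["t"]=-M[:3,:3].T@M[:3,3];W=cloud(im);px=im["pixels"].astype(int)
m=(px[...,0]-px[...,2]>45)&(abs(W[...,0])<.05)&(abs(W[...,1])<.04)&(W[...,2]<s['tcp_pos'][2]-.008)
P=W[m];print(len(P),P.min(0),P.max(0),P.mean(0))
E
```

```text
clock: 16.85
tcp_pos: [0.488, -0.3052, -0.0178]
tool_rot: [[-0.545, -0.838, 0.001], [-0.838, 0.545, -0.0], [0.0, -0.001, -1.0]]
wrist_force: [0.0, 0.0, 2.4]
gripper_width: 0.305
grasp_force: 59.3
clock: 17.27
tcp_pos: [0.4886, -0.3055, 0.033]
tool_rot: [[-0.545, -0.838, 0.002], [-0.838, 0.545, -0.001], [-0.0, -0.002, -1.0]]
wrist_force: [-0.1, 0.7, -2.1]
gripper_width: 0.307
grasp_force: 59.5
[ 0.05573191  0.13124345 -2.18104532]
5396 [-0.01592864 -0.01339782 -0.0470437 ] [ 0.02782254  0.01424737 -0.02037777] [ 0.00688199  0.0001309  -0.04018486]
```

```bash
python3 -m handwheel '[{"dr":[0,0,0],"delta_pos":[0,0,-0.038],"jaw":0.7},{"dr":[0,0,0],"delta_pos":[0,0,-0.038],"jaw":0.7},{"dr":[0,0,0],"delta_pos":[0,0,-0.038],"jaw":0.7},{"dr":[0,0,0],"delta_pos":[0,0,-0.038],"jaw":0.7},{"dr":[0,0,0],"delta_pos":[0,0,0],"jaw":0.7},{"dr":[0,0,0],"delta_pos":[-0.02,0,0],"jaw":0.7},{"dr":[0,0,0],"delta_pos":[-0.03,-0.001,0],"jaw":0.7},{"dr":[0,0,0],"delta_pos":[-0.03,-0.001,0],"jaw":0.7},{"dr":[0,0,0],"delta_pos":[-0.03,-0.001,0],"jaw":0.7},{"dr":[0,0,0],"delta_pos":[-0.03,-0.001,0],"jaw":0.7}]'
python3 -m handwheel '[{"dr":[0,0,0],"delta_pos":[-0.03,-0.001,0],"jaw":0.7},{"dr":[0,0,0],"delta_pos":[-0.03,-0.001,0],"jaw":0.7},{"dr":[0,0,0],"delta_pos":[-0.0217,-0.001,0],"jaw":0.7},{"dr":[0,0,0],"delta_pos":[-0.01,-0.001,0],"jaw":0.7},{"dr":[0,0,0],"delta_pos":[0,0,0],"jaw":0.7},{"dr":[0,0,0],"delta_pos":[0,0,0.01],"jaw":0.7},{"dr":[0,0,0],"delta_pos":[0,0,0.01],"jaw":0.7},{"dr":[0,0,0],"delta_pos":[0,0,0.005],"jaw":0.7},{"dr":[0,0,0],"delta_pos":[0,0,0],"jaw":0.7}]'
python3 -c "from pan import *;pan()"
```

```text
clock: 18.5
tcp_pos: [0.5679, -0.1887, 0.1833]
tool_rot: [[-0.546, -0.838, -0.0], [-0.838, 0.546, 0.0], [0.0, 0.0, -1.0]]
wrist_force: [-0.0, 0.4, -2.4]
gripper_width: 0.304
grasp_force: 59.9
clock: 19.25
tcp_pos: [0.619, -0.116, 0.1565]
tool_rot: [[-0.547, -0.837, -0.003], [-0.837, 0.547, 0.0], [0.002, 0.003, -1.0]]
wrist_force: [-0.4, 0.0, -2.0]
gripper_width: 0.31
grasp_force: 59.8
[(1354, array([0.1095, 0.1131, 0.1358])), (5, array([0.163 , 0.1637, 0.1659]))]
```

```bash
python3 -m handwheel '[{"dr":[0,0,0],"delta_pos":[0,0,0.003],"jaw":0.7},{"dr":[0,0,0],"delta_pos":[0,0,0.002],"jaw":0.7},{"dr":[0,0,0],"delta_pos":[0,0,0.002],"jaw":0.7},{"dr":[0,0,0],"delta_pos":[0,0,0.0015],"jaw":0.7},{"dr":[0,0,0],"delta_pos":[0,0,0],"jaw":0.7},{"dr":[0,0,0],"delta_pos":[0,0,0],"jaw":0.7}]'
```

```text
clock: 19.8
tcp_pos: [0.6208, -0.1151, 0.1503]
tool_rot: [[-0.545, -0.838, 0.0], [-0.838, 0.545, 0.0], [-0.0, -0.0, -1.0]]
wrist_force: [0.7, 0.4, -0.8]
gripper_width: 0.302
grasp_force: 59.9
```

```bash
python3 -m handwheel '[{"dr":[0,0,0],"delta_pos":[0,0,0.0015],"jaw":0.7},{"dr":[0,0,0],"delta_pos":[0,0,0],"jaw":0.7}]'
python3 -m handwheel '[{"dr":[0,0,0],"delta_pos":[0,0,0.0015],"jaw":0.7},{"dr":[0,0,0],"delta_pos":[0,0,0],"jaw":0.7},{"dr":[0,0,0],"delta_pos":[0,0,0],"jaw":0.7}]'
```

```text
clock: 19.97
tcp_pos: [0.6208, -0.115, 0.1487]
tool_rot: [[-0.545, -0.838, -0.0], [-0.838, 0.545, 0.0], [-0.0, 0.0, -1.0]]
wrist_force: [0.0, 1.3, -2.6]
gripper_width: 0.305
grasp_force: 59.9
clock: 20.22
tcp_pos: [0.6207, -0.1151, 0.1472]
tool_rot: [[-0.545, -0.838, -0.0], [-0.838, 0.545, 0.0], [0.0, 0.0, -1.0]]
wrist_force: [-0.4, 0.4, -2.4]
gripper_width: 0.302
grasp_force: 59.9
```

```bash
python3 -m handwheel '[{"dr":[0,0,0],"delta_pos":[0,0,0.0015],"jaw":0.7},{"dr":[0,0,0],"delta_pos":[0,0,0],"jaw":0.7},{"dr":[0,0,0],"delta_pos":[0,0,0],"jaw":0.7}]'
python3 -m handwheel '[{"dr":[0,0,0],"delta_pos":[0,0,0.0015],"jaw":0.7},{"dr":[0,0,0],"delta_pos":[0,0,0],"jaw":0.7},{"dr":[0,0,0],"delta_pos":[0,0,0],"jaw":0.7}]'
```

```text
clock: 20.47
tcp_pos: [0.6209, -0.1151, 0.146]
tool_rot: [[-0.545, -0.838, 0.001], [-0.838, 0.545, -0.0], [-0.0, -0.0, -1.0]]
wrist_force: [-0.8, -0.6, -1.0]
gripper_width: 0.305
grasp_force: 60.0
clock: 20.72
tcp_pos: [0.6209, -0.1154, 0.1445]
tool_rot: [[-0.545, -0.838, 0.0], [-0.838, 0.545, -0.001], [0.0, -0.001, -1.0]]
wrist_force: [-0.5, -2.4, 1.8]
gripper_width: 0.306
grasp_force: 60.2
```

```bash
python3 -m handwheel '[{"dr":[0,0,0],"delta_pos":[0,0,-0.001],"jaw":0.35},{"dr":[0,0,0],"delta_pos":[0,0,0],"jaw":0.25},{"dr":[0,0,0],"delta_pos":[0,0,0],"jaw":0.1},{"dr":[0,0,0],"delta_pos":[0,0,0],"jaw":0.0},{"dr":[0,0,0],"delta_pos":[0,0,0],"jaw":0.0},{"dr":[0,0,0],"delta_pos":[0,0,-0.02],"jaw":0.0},{"dr":[0,0,0],"delta_pos":[0,0,-0.04],"jaw":0.0},{"dr":[0,0,0],"delta_pos":[0,0,-0.03],"jaw":0.0}]' 40
python3 - <<'E'
from h import *
from pan import pan
s=arm.sense();T=np.eye(4);T[:3,:3]=s['tool_rot'];T[:3,3]=s['tcp_pos']
im=arm.get_image("wrist");M=T@im["mount"];R=M[:3,:3].T;im["R"]=R;im["t"]=-R@M[:3,3];W=cloud(im);px=im["pixels"].astype(int)
m=(px[...,0]-px[...,2]>50)&(W[...,2]>.168)&(W[...,2]<.22)&(abs(W[...,0]-.607)<.09)&(abs(W[...,1]+.105)<.09)
P=W[m];print(len(P),P.min(0),P.max(0),P.mean(0),s['tcp_pos']);pan()
E
```

```text
clock: 21.38
tcp_pos: [0.6201, -0.1149, 0.2366]
tool_rot: [[-0.545, -0.838, -0.001], [-0.838, 0.545, 0.0], [0.0, 0.001, -1.0]]
wrist_force: [0.4, 0.3, 0.5]
gripper_width: 0.501
grasp_force: 0.0
2068 [ 0.60148275 -0.14068722  0.17280771] [ 0.63927835 -0.09638562  0.19263115] [ 0.6180971  -0.11945996  0.18686278] [ 0.62012605 -0.1149331   0.23655278]Traceback (most recent call last):
  File "<stdin>", line 6, in <module>
  File "pan.py", line 6, in pan
    z=W[q][:,2];o.append((len(z),np.percentile(z,[10,50,90]).round(4)))
                                 ~~~~~~~~~~~~~^^^^^^^^^^^^^^
    return _quantile_unchecked(
        a, q, axis, out, overwrite_input, method, keepdims, weights)
    return _ureduce(a,
                    func=_quantile_ureduce_func,
    ...<5 lines>...
                    overwrite_input=overwrite_input,
                    method=method)
    r = func(a, **kwargs)
    result = _quantile(arr,
                       quantiles=q,
    ...<2 lines>...
                       out=out,
                       weights=wgt)
    slices_having_nans = np.isnan(arr[-1, ...])
                                  ~~~^^^^^^^^^
IndexError: index -1 is out of bounds for axis 0 with size 0
```

```bash
python3 -m handwheel '[{"dr":[0,0,0.111],"delta_pos":[0,0,0],"jaw":-0.2},{"dr":[0,0,0.111],"delta_pos":[0,0,0],"jaw":-0.2},{"dr":[0,0,0.111],"delta_pos":[0,0,0],"jaw":-0.2},{"dr":[0,0,0.111],"delta_pos":[0,0,0],"jaw":-0.2},{"dr":[0,0,0.111],"delta_pos":[0,0,0],"jaw":-0.2},{"dr":[0,0,0.111],"delta_pos":[0,0,0],"jaw":-0.2},{"dr":[0,0,0.111],"delta_pos":[0,0,0],"jaw":-0.2},{"dr":[0,0,0.111],"delta_pos":[0,0,0],"jaw":-0.2},{"dr":[0,0,0.111],"delta_pos":[0,0,0],"jaw":-0.2}]'
python3 -m handwheel '[{"dr":[0,0,0],"delta_pos":[0.0337,-0.0216,0],"jaw":-0.2},{"dr":[0,0,0],"delta_pos":[0.0337,-0.0216,0],"jaw":-0.2},{"dr":[0,0,0],"delta_pos":[0.0337,-0.0216,0],"jaw":-0.2},{"dr":[0,0,0],"delta_pos":[0.0337,-0.0216,0],"jaw":-0.2},{"dr":[0,0,0],"delta_pos":[0.0337,-0.0216,0.02],"jaw":-0.2},{"dr":[0,0,0],"delta_pos":[0.0337,-0.0216,0.03],"jaw":-0.2},{"dr":[0,0,0],"delta_pos":[0,0,0.035],"jaw":-0.2},{"dr":[0,0,0],"delta_pos":[0,0,0.03],"jaw":-0.2},{"dr":[0,0,0],"delta_pos":[0,0,0.02],"jaw":-0.2},{"dr":[0,0,0],"delta_pos":[0,0,0],"jaw":-0.2}]'
python3 -c "
from wr import *;wr((.4175,-.2445),.032,.025)"
```

```text
clock: 22.23
tcp_pos: [0.6206, -0.115, 0.2347]
tool_rot: [[-1.0, 0.01, -0.001], [0.01, 1.0, 0.0], [0.001, 0.0, -1.0]]
wrist_force: [-0.1, 0.3, 0.9]
gripper_width: 0.601
grasp_force: 0.0
clock: 23.07
tcp_pos: [0.4228, -0.2373, 0.1021]
tool_rot: [[-1.0, 0.005, -0.006], [0.005, 1.0, 0.004], [0.006, 0.004, -1.0]]
wrist_force: [-0.1, 0.3, -0.4]
gripper_width: 0.598
grasp_force: 0.0
[ 0.4241044  -0.23782032  0.10466505] 0.6012704370749585 [ 0.20848139 -0.3018939   1.15022362] 258 [ 0.41542039 -0.2449836   0.03237951] [ 0.40953027 -0.25192251  0.02835087] [ 0.42284672 -0.2384598   0.03496915]
tool delta [ 0.00835737 -0.00737335  0.07230292]
```

```bash
python3 -m handwheel '[{"dr":[0,0,0],"delta_pos":[0.0085,-0.0073,0],"jaw":-0.2},{"dr":[0,0,0],"delta_pos":[0,0,0.035],"jaw":-0.2},{"dr":[0,0,0],"delta_pos":[0,0,0.035],"jaw":-0.2},{"dr":[0,0,0],"delta_pos":[0,0,0.025],"jaw":-0.2},{"dr":[0,0,0],"delta_pos":[0,0,0.015],"jaw":-0.2},{"dr":[0,0,0],"delta_pos":[0,0,0.008],"jaw":-0.2},{"dr":[0,0,0],"delta_pos":[0,0,0.003],"jaw":-0.2},{"dr":[0,0,0],"delta_pos":[0,0,0],"jaw":-0.2}]'
python3 -m handwheel '[{"dr":[0,0,0],"delta_pos":[0,0,0],"jaw":0.2},{"dr":[0,0,0],"delta_pos":[0,0,0],"jaw":0.8},{"dr":[0,0,0],"delta_pos":[0,0,0],"jaw":0.8},{"dr":[0,0,0],"delta_pos":[0,0,0],"jaw":0.8},{"dr":[0,0,0],"delta_pos":[0,0,0],"jaw":0.8},{"dr":[0,0,0],"delta_pos":[0,0,0],"jaw":0.8}]' 50
```

```text
clock: 23.83
tcp_pos: [0.418, -0.2466, -0.0135]
tool_rot: [[-1.0, 0.005, 0.001], [0.005, 1.0, -0.001], [-0.001, -0.001, -1.0]]
wrist_force: [0.6, 0.3, 0.4]
gripper_width: 0.6
grasp_force: 0.0
clock: 24.33
tcp_pos: [0.4185, -0.2465, -0.0126]
tool_rot: [[-1.0, 0.005, 0.002], [0.005, 1.0, -0.001], [-0.002, -0.001, -1.0]]
wrist_force: [0.4, 0.7, 5.7]
gripper_width: 0.233
grasp_force: 48.7
```

```bash
python3 -m handwheel '[{"dr":[0,0,0],"delta_pos":[0,0,-0.015],"jaw":0.8},{"dr":[0,0,0],"delta_pos":[0,0,-0.03],"jaw":0.8},{"dr":[0,0,0],"delta_pos":[0,0,-0.04],"jaw":0.8},{"dr":[0,0,0],"delta_pos":[0,0,-0.04],"jaw":0.8},{"dr":[0,0,0],"delta_pos":[0,0,-0.04],"jaw":0.8},{"dr":[0,0,0],"delta_pos":[0,0,-0.033],"jaw":0.8},{"dr":[0,0,0],"delta_pos":[0,0,0],"jaw":0.8},{"dr":[0,0,0],"delta_pos":[-0.015,0.015,0],"jaw":0.8},{"dr":[0,0,0],"delta_pos":[-0.022,0.022,0],"jaw":0.8},{"dr":[0,0,0],"delta_pos":[-0.022,0.022,0],"jaw":0.8}]'
python3 -m handwheel '[{"dr":[0,0,0],"delta_pos":[-0.022,0.022,0],"jaw":0.8},{"dr":[0,0,0],"delta_pos":[-0.022,0.022,0],"jaw":0.8},{"dr":[0,0,0],"delta_pos":[-0.022,0.022,0],"jaw":0.8},{"dr":[0,0,0],"delta_pos":[-0.022,0.022,0],"jaw":0.8},{"dr":[0,0,0],"delta_pos":[-0.01,0.01,0],"jaw":0.8},{"dr":[0,0,0],"delta_pos":[0,0,0],"jaw":0.8},{"dr":[0,0,0],"delta_pos":[0,0,0],"jaw":0.8}]'
python3 -c "
from wr import *;from pan import pan
wr((.607,-.115),.189,.05);wr((.6,-.105),.166,.1)"
```

```text
clock: 25.17
tcp_pos: [0.4771, -0.187, 0.1843]
tool_rot: [[-1.0, 0.007, 0.001], [0.007, 1.0, -0.001], [-0.001, -0.001, -1.0]]
wrist_force: [0.6, -0.0, -2.1]
gripper_width: 0.234
grasp_force: 49.2
clock: 25.75
tcp_pos: [0.575, -0.0894, 0.1832]
tool_rot: [[-1.0, 0.003, -0.001], [0.003, 1.0, -0.0], [0.001, -0.0, -1.0]]
wrist_force: [-0.5, -0.7, -1.0]
gripper_width: 0.235
grasp_force: 49.3
[ 0.57457402 -0.09000919  0.18346203] 0.23444090916127774 [-0.21197855  0.1651482  -0.61516587] 539 [ 0.61607624 -0.11383779  0.18663045] [ 0.56190894 -0.13921412  0.18301004] [ 0.6380834  -0.09156048  0.19497621]
tool delta [-0.0416072  -0.0236411  -0.00319605]
[ 0.57432173 -0.09058055  0.18381981] 0.23672370881767152 [-0.14814747 -0.31108304 -1.23547648] 24144 [ 0.58312002 -0.1023905   0.16346796] [ 0.53626534 -0.1714717   0.16000053] [ 0.67251099 -0.02872267  0.17197003]
tool delta [-0.00887304 -0.01175127  0.02035337]
```

```bash
python3 -m handwheel '[{"dr":[0,0,0],"delta_pos":[0,0,0.012],"jaw":0.8},{"dr":[0,0,0],"delta_pos":[0,0,0.01],"jaw":0.8},{"dr":[0,0,0],"delta_pos":[0,0,0.004],"jaw":0.8},{"dr":[0,0,0],"delta_pos":[0,0,0.003],"jaw":0.8},{"dr":[0,0,0],"delta_pos":[0,0,0.003],"jaw":0.8},{"dr":[0,0,0],"delta_pos":[0,0,0.002],"jaw":0.8},{"dr":[0,0,0],"delta_pos":[0,0,0.002],"jaw":0.8},{"dr":[0,0,0],"delta_pos":[0,0,0],"jaw":0.8},{"dr":[0,0,0],"delta_pos":[0,0,0],"jaw":0.8}]'
```

```text
clock: 26.7
tcp_pos: [0.5752, -0.0897, 0.1478]
tool_rot: [[-1.0, 0.005, 0.0], [0.005, 1.0, 0.0], [-0.0, 0.0, -1.0]]
wrist_force: [0.2, -0.1, -0.2]
gripper_width: 0.233
grasp_force: 49.3
```

```bash
python3 -c "
from wr import *
wr((.607,-.115),.185,.05);wr((.6,-.105),.16,.1)"
```

```text
[ 0.57524385 -0.08965538  0.14788456] 0.2312897678470164 [ 0.20472758 -0.07366617 -0.17758822] 2508 [ 0.57685067 -0.09214381  0.18404892] [ 0.5617121  -0.11357932  0.17900989] [ 0.62434696 -0.06628625  0.19098739]
tool delta [-0.00162923 -0.00248069 -0.03616389]
[ 0.57525968 -0.08965373  0.14789272] 0.23400494479748338 [-0.0976067  -0.22688957 -0.55928949] 27705 [ 0.57581131 -0.10405457  0.16017848] [ 0.53606371 -0.17321789  0.15539123] [ 0.66450297 -0.03006433  0.1659936 ]
tool delta [-0.00062362 -0.01439806 -0.01228557]
```

```bash
python3 -m handwheel '[{"dr":[0,0,0],"delta_pos":[0,0,0],"jaw":0.45},{"dr":[0,0,0],"delta_pos":[0,0,0],"jaw":0.35},{"dr":[0,0,0],"delta_pos":[0,0,0],"jaw":0.2},{"dr":[0,0,0],"delta_pos":[0,0,0],"jaw":0.2},{"dr":[0,0,0],"delta_pos":[0,0,-0.02],"jaw":0.2},{"dr":[0,0,0],"delta_pos":[0,0,-0.04],"jaw":0.2},{"dr":[0,0,0],"delta_pos":[0,0,-0.04],"jaw":0.2},{"dr":[0,0,0],"delta_pos":[0.04,0,0],"jaw":0.2},{"dr":[0,0,0],"delta_pos":[0.04,0,0],"jaw":0.2},{"dr":[0,0,0],"delta_pos":[0.04,0,0],"jaw":0.2}]'
python3 -m handwheel '[{"dr":[0,0,0],"delta_pos":[0.04,-0.01,0],"jaw":0.2},{"dr":[0,0,0],"delta_pos":[0.04,-0.01,0],"jaw":0.2},{"dr":[0,0,0],"delta_pos":[0.04,-0.01,0],"jaw":0.2},{"dr":[0,0,0],"delta_pos":[0.03,-0.03,0],"jaw":0.2},{"dr":[0,0,0],"delta_pos":[0,-0.04,0],"jaw":0.2},{"dr":[0,0,0],"delta_pos":[0,-0.04,0],"jaw":0.2},{"dr":[0,0,0],"delta_pos":[0,-0.04,0],"jaw":0.2},{"dr":[0,0,0],"delta_pos":[0,0,0],"jaw":0.2},{"dr":[0,0,0],"delta_pos":[0,0,0],"jaw":0.2},{"dr":[0,0,0],"delta_pos":[0,0,0],"jaw":0.2}]'
python3 - <<'E'
from h import *
def look():
    im=arm.get_image("top");W=cloud(im);o=[]
    for c in((.635,.153),(.607,-.105)):
        q=(abs(W[...,0]-c[0])<.056)&(abs(W[...,1]-c[1])<.06)&(W[...,2]>.1)&(W[...,2]<.18)
        z=W[q][:,2];o+=[len(z),float(np.median(z)) if len(z) else None]
    print(o)
look()
for i in range(8): arm.get_image("wrist")
look()
a=arm.get_image("top")["pixels"][100:250,150:330,::-1];b=arm.get_image("scene")["pixels"][100:280,170:386,::-1]
cv2.imwrite("pics/f1.png",np.hstack([cv2.resize(a,(400,333)),cv2.resize(b,(400,333))]))
E
```

```text
clock: 27.73
tcp_pos: [0.4552, -0.0892, 0.2483]
tool_rot: [[-1.0, 0.004, 0.002], [0.004, 1.0, -0.0], [-0.002, -0.0, -1.0]]
wrist_force: [0.5, -0.7, 1.7]
gripper_width: 0.397
grasp_force: 0.0
clock: 28.57
tcp_pos: [0.3045, -0.2677, 0.2476]
tool_rot: [[-1.0, 0.006, -0.0], [0.006, 1.0, 0.001], [0.0, 0.001, -1.0]]
wrist_force: [0.4, 0.3, -0.3]
gripper_width: 0.4
grasp_force: 0.0
[1250, 0.13101093770416605, 1622, 0.14642289091947985]
[1245, 0.1315626715643679, 1617, 0.14600843152399645]
```

View pics/f1.png

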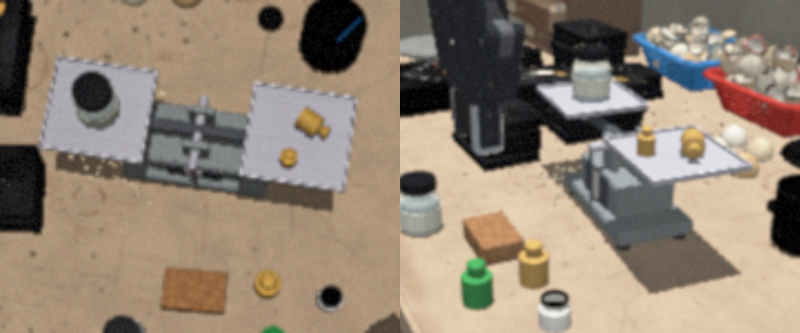

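The jar stands upright on the left pan at (93,100), and the small and medium weights are on the right pan at (289,158) and (312,122). The large weight, block and ink pot stand in place on the table. The pans differ by 14 mm, a tilt of about 0.056 rad, well within the strip.

```bash
R='x'; python3 -m handwheel '[{"dr":[0,0,0],"delta_pos":[0,0,0],"jaw":0.2},{"dr":[0,0,0],"delta_pos":[0,0,0],"jaw":0.2},{"dr":[0,0,0],"delta_pos":[0,0,0],"jaw":0.2},{"dr":[0,0,0],"delta_pos":[0,0,0],"jaw":0.2},{"dr":[0,0,0],"delta_pos":[0,0,0],"jaw":0.2},{"dr":[0,0,0],"delta_pos":[0,0,0],"jaw":0.2},{"dr":[0,0,0],"delta_pos":[0,0,0],"jaw":0.2},{"dr":[0,0,0],"delta_pos":[0,0,0],"jaw":0.2},{"dr":[0,0,0],"delta_pos":[0,0,0],"jaw":0.2},{"dr":[0,0,0],"delta_pos":[0,0,0],"jaw":0.2}]' >/dev/null
python3 -c "
from rig import arm;print(arm.finish_job())"
```

```text
the job is handed in; nothing more can be done
None
```

The job is handed in: the jar (about 320 g) stands upright on the left pan, the 200 g (lying on its side after slipping from the gripper onto the table and being picked up again) and 100 g weights are on the right pan, the 400 g is back on the table, and the last measurement had the beam about 0.056 rad from level, inside the white strip; no verdict was returned.

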